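# Check off a kit on the pick buttons

### The job

Check off the picked kit: with the fingertips lightly press the amber button in front of the red bin, then the amber button in front of the blue bin, then the green finish button, each at least half-way down, where it stays. Leave the amber button in front of the small carton up. Only press the buttons: do not grasp, lift or shove the button boxes, and leave the bins and the carton where they stand.

Things in the scene. Friction and masses are not known exactly. Their poses are not given: they have to be found in the camera images.
- mat: Black rubber mat, 215x580x3 mm, fixed on the table; its long side (own y) lies along the table, its own x points away from the robot. Origin: centre of the underside, on the table. Bins, carton and button boxes stand on it, 3 mm above the table.
- bin_red: Red open parts bin, 130 (x) x 107 (y) x 63 mm, loose, black parts in it; low wall on the robot's side. Origin: centre of the underside, x to its high back wall.
- bin_blue: Blue open parts bin, 130 (x) x 107 (y) x 63 mm, loose, light parts in it; low wall on the robot's side. Origin: centre of the underside, x to its high back wall.
- carton: Small cream and brown printed carton, 45 (x) x 85 (y) x 60 mm, closed, loose. Origin: centre of the underside, x away from the robot.
- wash_bottle: White squeeze bottle with red cap, 62 mm wide, 185 mm high, fixed, standing left of the mat: keep clear of it. Origin: under the body of the bottle.
- unit_red: A small grey free-standing check-off box, 60x60 mm, 30 mm high, about 0.5 kg, loose on the mat, with one round amber (orange) push button on top. It stands in front of (on the robot's side of) the red parts bin; nothing else tells the three amber boxes apart. Origin: centre of its underside, z up.
- cap_red_top (a point): Centre of the top face of the amber button of the box in front of the red parts bin; 36 mm diameter, flat. While the button is up it stands 51.5 mm above the mat (21 mm proud of the box) and it goes straight down 14 mm at most, so it never gets flush.
- cap_red (a joint): Push button of the box in front of the red parts bin: 0 = up, grows as it is pressed down, to 0.014 m at the hard stop (reads in m). No spring: it slides against about 3.5 N of friction and stays where it is pushed. It counts as pressed from 0.006, as still up below 0.002.
- unit_blue: A small grey free-standing check-off box, 60x60 mm, 30 mm high, about 0.5 kg, loose on the mat, with one round amber (orange) push button on top. It stands in front of (on the robot's side of) the blue parts bin; nothing else tells the three amber boxes apart. Origin: centre of its underside, z up.
- cap_blue_top (a point): Centre of the top face of the amber button of the box in front of the blue parts bin; 36 mm diameter, flat. While the button is up it stands 51.5 mm above the mat (21 mm proud of the box) and it goes straight down 14 mm at most, so it never gets flush.
- cap_blue (a joint): Push button of the box in front of the blue parts bin: 0 = up, grows as it is pressed down, to 0.014 m at the hard stop (reads in m). No spring: it slides against about 3.5 N of friction and stays where it is pushed. It counts as pressed from 0.006, as still up below 0.002.
- unit_carton: A small grey free-standing check-off box, 60x60 mm, 30 mm high, about 0.5 kg, loose on the mat, with one round amber (orange) push button on top. It stands in front of (on the robot's side of) the small carton; nothing else tells the three amber boxes apart. Origin: centre of its underside, z up.
- cap_carton_top (a point): Centre of the top face of the amber button of the box in front of the small carton; 36 mm diameter, flat. While the button is up it stands 51.5 mm above the mat (21 mm proud of the box) and it goes straight down 14 mm at most, so it never gets flush.
- cap_carton (a joint): Push button of the box in front of the small carton: 0 = up, grows as it is pressed down, to 0.014 m at the hard stop (reads in m). No spring: it slides against about 3.5 N of friction and stays where it is pushed. It counts as pressed from 0.006, as still up below 0.002.
- unit_green: White free-standing finish box, 70x70 mm, 30 mm high, about 0.5 kg, loose near the left end of the mat, with one round green push button on top. Origin: centre of its underside.
- cap_green_top (a point): Centre of the top face of the green button of the finish box; 46 mm diameter, flat. While the button is up it stands 51.5 mm above the mat (21 mm proud of the box) and it goes straight down 14 mm at most, so it never gets flush.
- cap_green (a joint): Push button of the finish box: 0 = up, grows as it is pressed down, to 0.014 m at the hard stop (reads in m). No spring: it slides against about 3.5 N of friction and stays where it is pushed. It counts as pressed from 0.006, as still up below 0.002.

How it is judged (in metres and radians):
On the way, in this order (a step that is already met when the one before it is completed fails the run):
1. the amber button at the red bin is pressed (value of joint cap_red above 0.006 m), for 0.1 s.
2. the amber button at the blue bin is pressed (value of joint cap_blue above 0.006 m), for 0.1 s.
3. the green button is pressed (value of joint cap_green above 0.006 m), for 0.1 s.
At the end, for the whole second after the job is handed in: The amber buttons at the red and the blue bin and the green button are down by more than 6 of their 14 mm, the amber button at the carton is up (less than 2 mm down), and all boxes, both bins and the carton are at rest within 15 mm of where they stood (value of joint each of cap_red, cap_blue, cap_green above 0.006 m and value of joint cap_carton below 0.002 m and distance of each of unit_red, unit_blue, unit_carton, unit_green, bin_red, bin_blue, carton from where it was at the start of the episode below 0.015 m and linear speed of each of unit_red, unit_blue, unit_carton, unit_green, bin_red, bin_blue, carton below 0.02 m/s); the robot touches nothing.
It fails at once if a button goes down out of order (blue bin before red bin, or green before blue bin) ((value of joint cap_blue above 0.003 m and value of joint cap_red below 0.006 m) or (value of joint cap_green above 0.003 m and value of joint cap_blue below 0.006 m)).
It fails at once if the amber button at the carton is pressed (2 mm or more) (value of joint cap_carton above 0.002 m).
It fails at once if a button box is pressed or struck with more than 30 N (contact force between any of the fingers, the arm and unit_red above 30 N or contact force between any of the fingers, the arm and unit_blue above 30 N or contact force between any of the fingers, the arm and unit_carton above 30 N or contact force between any of the fingers, the arm and unit_green above 30 N).
It fails at once if a button box is lifted, carried, tipped or shoved more than 15 mm (distance of any of unit_red, unit_blue, unit_carton, unit_green from where it was at the start of the episode above 0.015 m or angle between any of unit_red, unit_blue, unit_carton, unit_green's own z axis and vertical above 0.2 rad).
It fails at once if a bin or the carton is lifted or shifted more than 15 mm (distance of any of bin_red, bin_blue, carton from where it was at the start of the episode above 0.015 m).
It also fails if it takes over 42 s, if anything falls off the work surface, if the arm or the gripper's body presses on something with over 40 N, if the wrist force passes 120 N, or if a joint passes its speed limit or range.

### The arm

A 6-joint arm with a two-finger parallel gripper is mounted at the origin on a cart in front of the work surface, level with it; the furniture and walls round the work are solid. World frame = base frame: x ahead of the robot, y to its left, z up, the work surface at z = 0. Lengths are in m, angles in degrees, forces in N, time in s.
With the tool pointing down it reaches from about 0.25 to 0.725 m from the base axis. Payload 9.7 kg.
Tool frame: the origin (TCP) lies on the centre line of the jaws, within the pads' length; the fingertips stand 17 mm ahead of it and the grasp point (between the pads) lies 2 mm behind it (bot.nose_length is the distance from the TCP to the fingertips, in m); x points along the fingers, y is the direction in which the jaws open and shut, and the axes are right-handed (so a half turn about x gives the same grasp; the last joint's range is limited). The gripper opens to 85 mm and grips with 20 to 120 N. Pads are 22 mm wide; open, the fingers measure 114 mm over their backs; the gripper's body (76 mm by 85 mm) begins 54 mm behind the grasp point. The pads swing forward as they close: fully open they stand 13 mm farther back than shut.
Start: joints at [-74.485, 4.979, 10.078, 95.1, 0, 90], TCP at [0.147, -0.53, 0.248] pointing down, gripper open.
Joint ranges: [-179.16, 179.16], [-48.56, 103.87], [-65.8, 70.77], [-126.05, 130.52], [-82.76, 87.17], [-180, 180]. Speed limits (degrees/s): [127.2, 127.2, 147.25, 180, 180, 180].

### API

Orientations are given as [roll, pitch, yaw] about the fixed x, y, z axes, in that order (R = Rz(yaw) Ry(pitch) Rx(roll)).
In Python, from workcell import bot, viewer, ticket gives the robot as it stands.
- The arm moves only by the tool jog_arm, never from a script. Its argument "deltas" is a list of rows, each an object of numbers: "fingers": the opening, from 0 (shut) to 1 (fully open); "x", "y", "z": the shift along the world's x, y, z in mm; "twist": the turn about the world's z in degrees. A call has 1 to 10 rows; each row is the pose to reach, as a shift and turn from the pose measured when the call began; what a row does not reach only later rows make up. A row lasts 1/10 s, in which the tool goes at most 50 mm and 8.59 degrees, less where a joint would pass 70% of its speed; a pose out of reach is approached as far as the arm can. A call with a gripper value outside its range is refused whole. The fingers move at their own pace and stop on an object; "grip_force" is the grip in N (left out, the last holds). Time passes only in rows, so rows that repeat a pose let the fingers close. It gives the time, the measured TCP pose, the force and the opening at its end, in the units of the state.
- bot.get_obs(): the state, without advancing time (a new reading comes with each control period).
- viewer.camera(name): name is "side" or "top" or "wrist"; returns a dict with "image" (384x512x3 uint8, red, green, blue), "fovy" (degrees; the focal length in pixels is half the picture's height over the tangent of half this angle, whatever the lens; pixels are square), "cx", "cy" (the principal point, pixels), "world_to_cam" (4x4, takes a point from world to camera coordinates); the wrist camera has in their place "tool_from_camera" (4x4, takes a point from camera to tool coordinates, whose origin is the TCP and whose axes are the tool frame's). Camera axes: x right, y down, z forward; pixel columns grow to the right and rows downward; lengths in m; the calibration is good to about 2 mm. A picture is of the moment at which its call begins: read the wrist's pose just before it. There is no depth.
- ticket.job_done(): hands the job in, once; it reports no verdict.
The state is a dict: "time": time; "q": joint angles; "qd": joint speeds; "joint_efforts": joint torques, N m; "ee_pos": TCP position; "tcp_rot": TCP orientation; "wrist_force": force on the tool from outside, world axes, zero at the start; "torque": the same for the moment, N m; "opening": finger opening in m.
Only numpy, scipy, OpenCV 4.12 (cv2) and the standard library are available. Lean on these libraries where they do the work, as an engineer would, in place of code of your own. Each camera call takes 0.05 s, during which the arm holds its last target.

## Working session

There is one attempt and no reset: what is moved stays moved. The work goes in short steps, Python scripts to look and compute and a tool call to move; the robot and the scene stay as the last step left them, time stands still between calls to the robot, and variables do not carry over. Pictures are saved under pics/ and viewed, and the job is handed in when it is done.

Besides the shell and the picture viewer there is one more tool, called after ">>>" as name(argument=value, ...) on one line, values as JSON. jog_arm: Moves the arm, as the interface text tells. Its arguments: {"type":"object","properties":{"deltas":{"type":"array"},"grip_force":{"type":"number"}},"required":["deltas"]}

```bash
mkdir -p pics; cat > h.py <<'E'
import numpy as np, cv2
from workcell import bot, viewer, ticket
def ray(c,u,v):
    f=c["image"].shape[0]/2/np.tan(np.radians(c["fovy"])/2)
    d=np.array([(u-c["cx"])/f,(v-c["cy"])/f,1.]); T=np.linalg.inv(np.array(c["world_to_cam"]))
    return T[:3,3],T[:3,:3]@d
def onz(c,u,v,z):
    o,d=ray(c,u,v); return o+d*(z-o[2])/d[2]
E
python3 - <<'E'
from h import *
for n in("top","side"):
    c=viewer.camera(n); cv2.imwrite(f"pics/{n}0.png",c["image"][:,:,::-1]); print(n,c["fovy"],c["cx"],c["cy"],np.round(np.linalg.inv(c["world_to_cam"]),3).tolist())
o=bot.get_obs(); print(o, bot.nose_length)
E
```

```text
top 49.951254863231476 254.539261798485 191.03337081524097 [[0.006, -1.0, 0.029, 0.543], [-1.0, -0.005, 0.026, -0.129], [-0.026, -0.029, -0.999, 1.009], [0.0, 0.0, 0.0, 1.0]]
side 46.531991943692354 261.0510604451013 188.82304912376955 [[1.0, -0.007, 0.001, 0.59], [-0.005, -0.585, 0.811, -1.15], [-0.004, -0.811, -0.585, 0.839], [0.0, 0.0, 0.0, 1.0]]
{'time': 0.1, 'q': array([-7.44834291e+01,  5.00671793e+00,  1.00373660e+01,  9.50976925e+01,
       -7.91435534e-04,  9.00008458e+01]), 'qd': array([-0.06181522, -0.03925936,  0.1320145 ,  0.04502641, -0.07418896,
        0.0191199 ]), 'joint_efforts': array([ 2.74056147e-03, -5.21561873e+01,  4.65654874e+01,  1.59185752e-02,
        1.39685208e-04, -4.57156446e-08]), 'ee_pos': array([ 0.14708179, -0.52977862,  0.24765117]), 'tcp_rot': array([-89.3228301 ,  89.93295086, 106.19289554]), 'wrist_force': array([ 0.32890064, -0.01045195,  0.0489226 ]), 'torque': array([ 0.0142862 ,  0.07182846, -0.0712157 ]), 'opening': 0.08531014477628729} 0.017
```

View pics/top0.png

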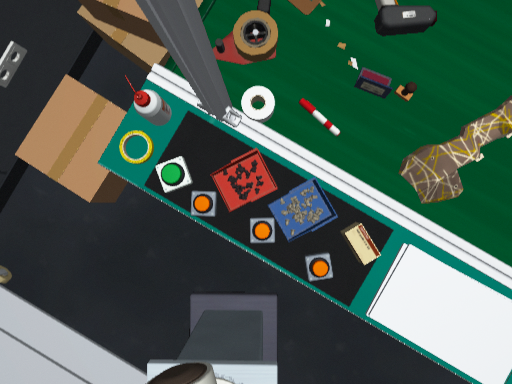

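View pics/side0.png

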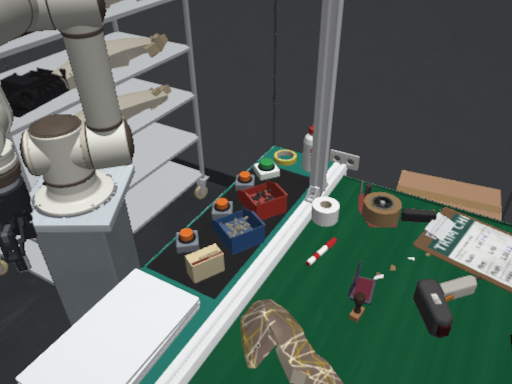

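The top view shows green at (173,174), ambers at (203,203), (262,231) and (320,268), red bin at (244,180), blue bin at (302,210) and carton at (361,243). The side view shows the same row order. Next I'll localise them in both views.

```bash
python3 - <<'E'
from h import *
R={}
for n in("top","side"):
    c=viewer.camera(n); hsv=cv2.cvtColor(c["image"],cv2.COLOR_RGB2HSV)
    for name,lo,hi,smin in(("amber",5,20,200),("green",60,75,150),("red",0,4,120),("red2",174,180,120),("blue",105,125,120)):
        m=cv2.inRange(hsv,(lo,smin,70),(hi,255,255))
        k,l,s,ce=cv2.connectedComponentsWithStats(m)
        for i in range(1,k):
            if s[i,4]>60:
                z={"amber":.0545,"green":.0545}.get(name,.045)
                p=onz(c,*ce[i],z); print(n,name,ce[i].round(1),s[i].tolist(),p.round(4))
c=viewer.camera("top")
for nm,uv,z in(("matTL",(187,111),.003),("matBL",(147,184),.003),("matTR",(393,232),.003),("matBR",(351,306),.003),("carton",(361,243),.063),("redbin",(244,180),.03),("bluebin",(302,210),.03)):
    print(nm,onz(c,*uv,z).round(3))
im=c["image"][80:320,100:420,::-1]; cv2.imwrite("pics/topz.png",cv2.resize(im,None,fx=2.5,fy=2.5,interpolation=cv2.INTER_CUBIC))
E
```

```text
top amber [201.6 203.2] [194, 196, 16, 16, 198] [0.5414 0.0191 0.0545]
top amber [261.8 230.6] [255, 223, 15, 16, 189] [ 0.479  -0.1209  0.0545]
top amber [319.6 268. ] [312, 260, 16, 17, 205] [ 0.3945 -0.2541  0.0545]
top green [226.3  16.2] [204, 0, 54, 43, 990] [ 0.981  -0.0348  0.0545]
top green [391.1  76.1] [246, 0, 266, 205, 25641] [ 0.8381 -0.4183  0.0545]
top green [238.5  74.7] [218, 60, 48, 28, 510] [ 0.8421 -0.0645  0.0545]
top green [235.5  96.4] [227, 85, 19, 26, 193] [ 0.7911 -0.0579  0.0545]
top green [484.2 196.4] [409, 136, 103, 128, 4434] [ 0.5607 -0.628   0.0545]
top green [170.9 173.2] [162, 164, 20, 20, 304] [0.6109 0.0916 0.0545]
top green [389.3 191.8] [370, 178, 38, 28, 151] [ 0.5701 -0.4132  0.0545]
top red [229.5  51.4] [213, 32, 39, 32, 478] [ 0.9008 -0.0423  0.045 ]
top red [139.9  96. ] [125, 75, 25, 31, 215] [0.7949 0.17   0.045 ]
top red [244.  180.5] [210, 149, 68, 63, 2022] [ 0.5951 -0.0785  0.045 ]
top red2 [306.9 105.5] [300, 99, 15, 14, 103] [ 0.772  -0.2252  0.045 ]
top blue [300.4 210.3] [268, 178, 70, 64, 1369] [ 0.5262 -0.2106  0.045 ]
side gr
[... 158 characters left out ...]
0.  201.1] [372, 186, 72, 28, 441] [ 1.021  -0.1282  0.0545]
side green [494.8 224.1] [466, 214, 46, 19, 152] [ 1.2209 -0.2325  0.0545]
side red [265.  199.8] [238, 180, 50, 40, 1154] [ 0.603 -0.105  0.045]
side red [360.7 202.1] [359, 195, 5, 17, 67] [ 0.8816 -0.1194  0.045 ]
side red2 [363.2 287.2] [353, 278, 20, 22, 240] [ 0.8272 -0.4433  0.045 ]
side blue [229.  217.4] [215, 211, 27, 13, 142] [ 0.5017 -0.1852  0.045 ]
side blue [247.8 239.4] [229, 225, 36, 30, 560] [ 0.5558 -0.2765  0.045 ]
matTL [0.768 0.065 0.003]
matBL [0.588 0.162 0.003]
matTR [ 0.475 -0.437  0.003]
matBR [ 0.296 -0.336  0.003]
carton [ 0.453 -0.347  0.063]
redbin [ 0.597 -0.078  0.03 ]
bluebin [ 0.527 -0.216  0.03 ]
```

View pics/topz.png

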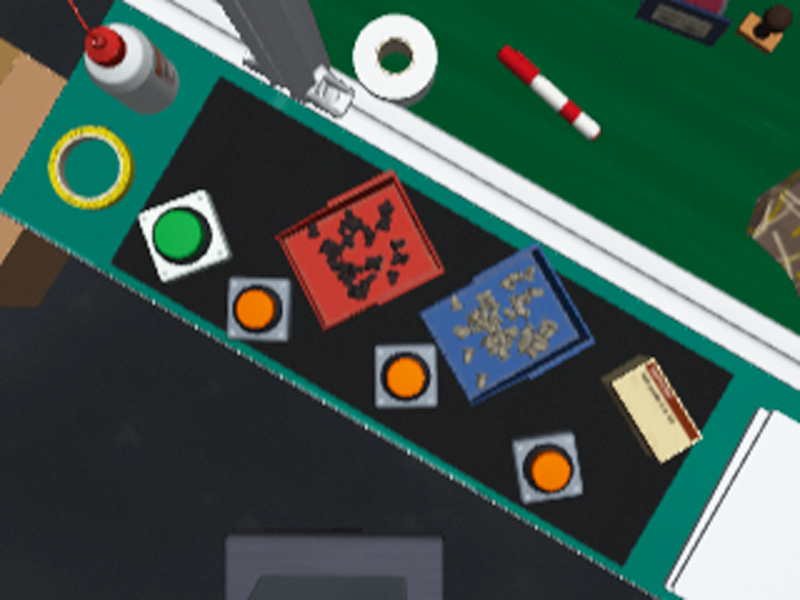

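Going by nearest box and by the bins' axes, ambers 1, 2 and 3 belong to red, blue and carton. I'll shut the fingers and approach amber 1 from above.

>>> jog_arm(deltas=[{"fingers":0,"x":20,"y":30,"z":0,"twist":5},{"fingers":0,"x":50,"y":70,"z":0,"twist":12},{"fingers":0,"x":78,"y":110,"z":0,"twist":19},{"fingers":0,"x":106,"y":148,"z":0,"twist":26},{"fingers":0,"x":134,"y":188,"z":0,"twist":33},{"fingers":0,"x":162,"y":227,"z":0,"twist":40},{"fingers":0,"x":190,"y":266,"z":0,"twist":47},{"fingers":0,"x":218,"y":305,"z":0,"twist":54},{"fingers":0,"x":246,"y":344,"z":0,"twist":61},{"fingers":0,"x":274,"y":383,"z":0,"twist":68}], grip_force=30)

```text
time: 1.25
ee_pos: [0.4218, -0.145, 0.2481]
tcp_rot: [-0.5, 90.0, -96.7]
wrist_force: [1.1, -1.0, 0.3]
opening: 0.0001
```

```bash
cat >> h.py <<'E'
from scipy.spatial.transform import Rotation as Ro
def wcam():
    o=bot.get_obs(); c=viewer.camera("wrist")
    T=np.eye(4); T[:3,:3]=Ro.from_euler("xyz",o["tcp_rot"],degrees=True).as_matrix(); T[:3,3]=o["ee_pos"]
    c=dict(c); c["world_to_cam"]=np.linalg.inv(T@np.array(c["tool_from_camera"])); return c
def blobs(c,name="all"):
    hsv=cv2.cvtColor(c["image"],cv2.COLOR_RGB2HSV)
    for nm,lo,hi in(("amber",(5,180,150),(24,255,255)),("green",(55,150,100),(75,255,255))):
        k,l,s,ce=cv2.connectedComponentsWithStats(cv2.inRange(hsv,lo,hi))
        for i in range(1,k):
            if 60<s[i,4]<20000: print(nm,ce[i].round(1),s[i].tolist(),onz(c,*ce[i],.0545).round(4))
E
python3 - <<'E'
from h import *
c=wcam(); blobs(c); cv2.imwrite("pics/w1.png",c["image"][:,:,::-1])
c=viewer.camera("side"); blobs(c); cv2.imwrite("pics/sz.png",cv2.resize(c["image"][130:290,140:320,::-1],None,fx=3.5,fy=3.5,interpolation=cv2.INTER_CUBIC))
E
```

```text
green [419.3 249.2] [394, 210, 53, 80, 105] [ 0.607  -0.2674  0.0545]
amber [221.6 201.5] [216, 198, 12, 8, 73] [ 0.4775 -0.1242  0.0545]
amber [185.8 232.4] [180, 228, 13, 10, 92] [ 0.3917 -0.2579  0.0545]
green [266.1 161.5] [260, 158, 13, 8, 84] [0.6091 0.09   0.0545]
```

View pics/w1.png

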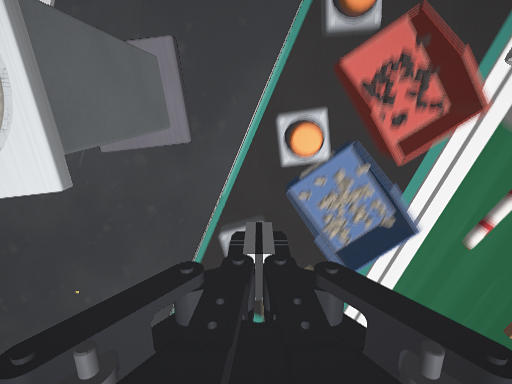

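View pics/sz.png

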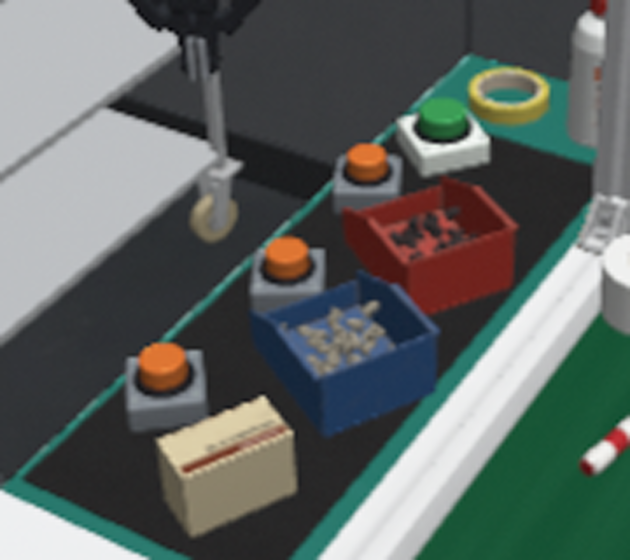

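The wrist view shows amber 2 at (305,138) and the red and blue bins. The side zoom shows each bin's low wall facing its amber box, so red is amber 1 and blue is amber 2. Next I'll go above amber 1.

>>> jog_arm(deltas=[{"x":25,"y":34,"z":-10,"twist":4},{"x":50,"y":68,"z":-40,"twist":8},{"x":75,"y":102,"z":-70,"twist":12},{"x":100,"y":136,"z":-95,"twist":14},{"x":115,"y":157,"z":-120,"twist":14},{"x":119,"y":163,"z":-140,"twist":14},{"x":119,"y":163,"z":-145,"twist":14},{"x":119,"y":163,"z":-145,"twist":14},{"x":119,"y":163,"z":-145,"twist":14}])

```text
validation failed for argument at $.de...
```

```bash
python3 - <<'E'
from h import *
c=wcam(); blobs(c); cv2.imwrite("pics/w2.png",c["image"][:,:,::-1])
print(bot.get_obs()["ee_pos"], bot.get_obs()["q"])
c=viewer.camera("side"); cv2.imwrite("pics/s2.png",cv2.resize(c["image"][90:250,180:360,::-1],None,fx=3.5,fy=3.5,interpolation=cv2.INTER_CUBIC))
E
```

```text
[ 0.42214384 -0.14460798  0.24764377] [-1.89081068e+01 -9.08364345e+00 -3.64469152e+00  9.55075398e+01
 -1.84167218e-03  7.72601437e+01]
```

View pics/w2.png

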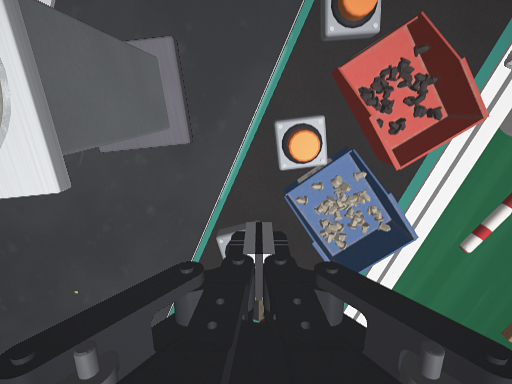

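View pics/s2.png

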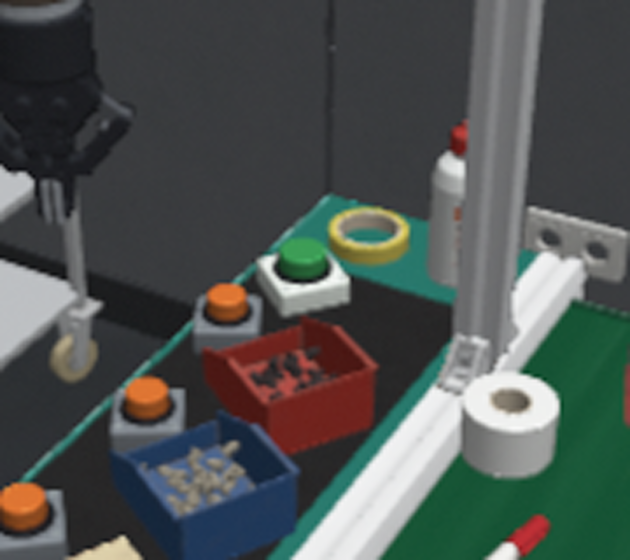

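The call was refused, so the arm didn't move. Each row probably needs "fingers". The wrist picture is sharp now, with amber 2 at (302,146), so I'll measure that and move with full rows.

```bash
python3 - <<'E'
from h import *
c=wcam()
print(onz(c,302.5,145.5,.0545), onz(c,353,8,.0545))
E
```

```text
[ 0.47208985 -0.12563487  0.0545    ] [0.53067611 0.00330269 0.0545    ]
```

>>> jog_arm(deltas=[{"fingers":0,"x":25,"y":34,"z":-10,"twist":4},{"fingers":0,"x":50,"y":68,"z":-40,"twist":8},{"fingers":0,"x":75,"y":102,"z":-70,"twist":12},{"fingers":0,"x":100,"y":136,"z":-95,"twist":14},{"fingers":0,"x":115,"y":157,"z":-120,"twist":14},{"fingers":0,"x":119,"y":163,"z":-140,"twist":14},{"fingers":0,"x":119,"y":163,"z":-145,"twist":14},{"fingers":0,"x":119,"y":163,"z":-145,"twist":14},{"fingers":0,"x":119,"y":163,"z":-145,"twist":14}])

```text
time: 2.4
ee_pos: [0.5401, 0.0147, 0.1043]
tcp_rot: [35.1, 90.0, -47.5]
wrist_force: [-0.3, -0.6, 0.2]
opening: 0.0002
```

```bash
python3 - <<'E'
from h import *
c=wcam(); cv2.imwrite("pics/w3.png",c["image"][:,:,::-1])
print(bot.get_obs()["ee_pos"], bot.get_obs()["q"])
c=viewer.camera("side"); cv2.imwrite("pics/s3.png",cv2.resize(c["image"][90:250,180:360,::-1],None,fx=3.5,fy=3.5,interpolation=cv2.INTER_CUBIC))
E
```

```text
[0.54030854 0.01488532 0.10450405] [ 1.59150726e+00  3.24432198e+00 -7.65223056e+00  7.90383892e+01
 -2.70805235e-02  8.41971481e+01]
```

View pics/w3.png

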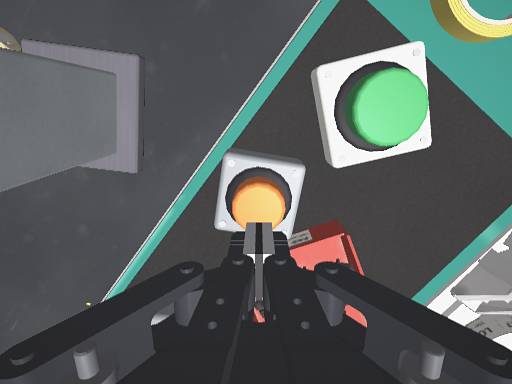

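View pics/s3.png

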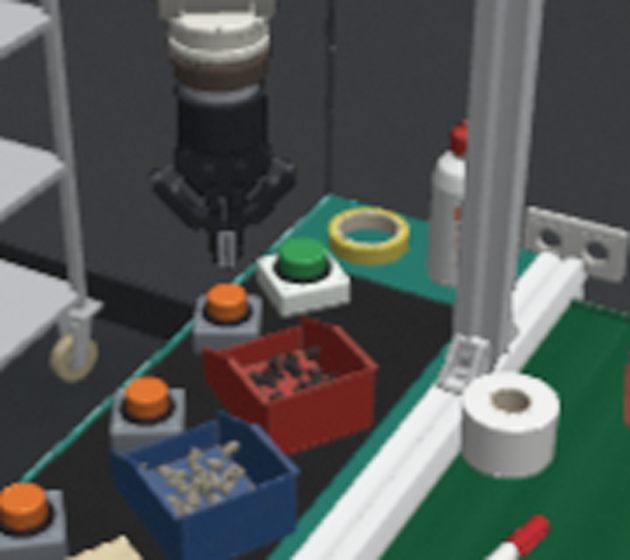

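The side view shows the tip right above amber 1. The wrist view shows its cap around (259,206), partly behind the fingertip. I'll work out where that centre is.

```bash
python3 - <<'E'
from h import *
c=wcam()
hsv=cv2.cvtColor(c["image"],cv2.COLOR_RGB2HSV)
for nm,lo,hi in(("amber",(8,90,225),(24,255,255)),("green",(55,100,140),(78,255,255))):
    k,l,s,ce=cv2.connectedComponentsWithStats(cv2.inRange(hsv,lo,hi))
    for i in range(1,k):
        if s[i,4]>500:
            cs,_=cv2.findContours((l==i).astype("uint8"),0,2); e=cv2.minEnclosingCircle(cs[0]); print(nm,s[i],e,onz(c,*e[0],.0545))
for v in(203,206,210): print(v,onz(c,259,v,.0545))
print(onz(c,232,204,.0545)-onz(c,286,204,.0545))
T=c["world_to_cam"]; f=192/np.tan(np.radians(c["fovy"])/2)
o=bot.get_obs()["ee_pos"]; p=T@np.r_[o-[0,0,.017],1]; print("tip px",f*p[:2]/p[2]+[c["cx"],c["cy"]])
E
```

```text
amber [ 232  184   53   46 1746] ((257.8131103515625, 207.1405792236328), 26.469863891601562) [0.53897083 0.0201028  0.0545    ]
green [ 353   69   75   78 4488] ((389.1369934082031, 107.54451751708984), 40.676734924316406) [0.60778548 0.09181759 0.0545    ]
203 [0.53936812 0.02301408 0.0545    ]
206 [0.53963301 0.02097873 0.0545    ]
210 [0.53998867 0.01824579 0.0545    ]
[-0.03461863 -0.00448522  0.        ]
tip px [259.08991272 236.26497867]
```

>>> jog_arm(deltas=[{"fingers":0,"x":0,"y":4,"z":-10},{"fingers":0,"x":0,"y":4,"z":-22},{"fingers":0,"x":0,"y":4,"z":-29},{"fingers":0,"x":0,"y":4,"z":-32},{"fingers":0,"x":0,"y":4,"z":-34},{"fingers":0,"x":0,"y":4,"z":-36},{"fingers":0,"x":0,"y":4,"z":-38},{"fingers":0,"x":0,"y":4,"z":-38}])

```text
validation failed for argument at $.de...
```

Twist must be given too.

>>> jog_arm(deltas=[{"fingers":0,"x":0,"y":4,"z":-10,"twist":0},{"fingers":0,"x":0,"y":4,"z":-22,"twist":0},{"fingers":0,"x":0,"y":4,"z":-29,"twist":0},{"fingers":0,"x":0,"y":4,"z":-32,"twist":0},{"fingers":0,"x":0,"y":4,"z":-34,"twist":0},{"fingers":0,"x":0,"y":4,"z":-36,"twist":0},{"fingers":0,"x":0,"y":4,"z":-38,"twist":0},{"fingers":0,"x":0,"y":4,"z":-38,"twist":0}])

```text
time: 3.35
ee_pos: [0.5405, 0.0193, 0.0663]
tcp_rot: [70.7, 89.9, -11.9]
wrist_force: [0.1, 0.1, 0.2]
opening: -0.0004
```

>>> jog_arm(deltas=[{"fingers":0,"x":0,"y":0,"z":-1,"twist":0},{"fingers":0,"x":0,"y":0,"z":-2,"twist":0},{"fingers":0,"x":0,"y":0,"z":-3,"twist":0},{"fingers":0,"x":0,"y":0,"z":-4,"twist":0}])

```text
time: 3.75
ee_pos: [0.5407, 0.0193, 0.0623]
tcp_rot: [72.1, 89.9, -10.5]
wrist_force: [-1.6, 1.8, 3.8]
opening: 0.0
```

```bash
python3 - <<'E'
from h import *
c=wcam(); cv2.imwrite("pics/w4.png",c["image"][:,:,::-1])
print(bot.get_obs()["ee_pos"], bot.get_obs()["wrist_force"])
c=viewer.camera("side"); cv2.imwrite("pics/s4.png",cv2.resize(c["image"][130:210,200:300,::-1],None,fx=6,fy=6,interpolation=cv2.INTER_CUBIC))
E
```

```text
[0.54063972 0.01931903 0.06216372] [0.12300368 0.11747593 2.65716852]
```

View pics/w4.png

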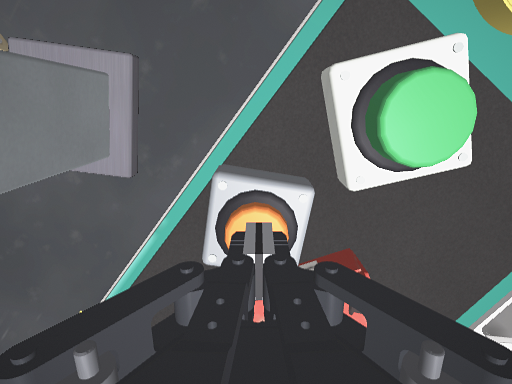

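View pics/s4.png

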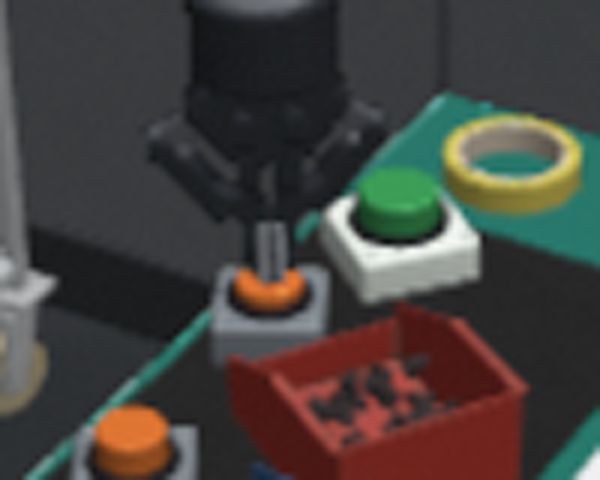

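The side view shows the red-bin button clearly down compared with its neighbour, at 2.7–3.8 N. I'll go 2 mm further for margin, then lift.

>>> jog_arm(deltas=[{"fingers":0,"x":0,"y":0,"z":-1,"twist":0},{"fingers":0,"x":0,"y":0,"z":-2,"twist":0},{"fingers":0,"x":0,"y":0,"z":-2,"twist":0}])

```text
time: 4.15
ee_pos: [0.5406, 0.0193, 0.06]
tcp_rot: [71.3, 89.9, -11.3]
wrist_force: [-0.1, 0.5, 1.9]
opening: -0.0
```

>>> jog_arm(deltas=[{"fingers":0,"x":0,"y":0,"z":10,"twist":0},{"fingers":0,"x":0,"y":0,"z":35,"twist":0},{"fingers":0,"x":0,"y":0,"z":60,"twist":0},{"fingers":0,"x":-15,"y":-35,"z":60,"twist":-4},{"fingers":0,"x":-30,"y":-70,"z":60,"twist":-8},{"fingers":0,"x":-45,"y":-105,"z":60,"twist":-12},{"fingers":0,"x":-59,"y":-130,"z":60,"twist":-14},{"fingers":0,"x":-63,"y":-141,"z":50,"twist":-14},{"fingers":0,"x":-63,"y":-141,"z":45,"twist":-14},{"fingers":0,"x":-63,"y":-141,"z":45,"twist":-14}])

```text
time: 5.15
ee_pos: [0.4775, -0.1211, 0.1039]
tcp_rot: [84.6, 90.0, -11.9]
wrist_force: [-0.2, 1.0, -0.8]
opening: 0.0003
```

```bash
python3 - <<'E'
from h import *
c=wcam(); cv2.imwrite("pics/w5.png",c["image"][:,:,::-1])
print(bot.get_obs()["ee_pos"], bot.get_obs()["wrist_force"])
hsv=cv2.cvtColor(c["image"],cv2.COLOR_RGB2HSV)
for nm,lo,hi in(("amber",(8,90,225),(24,255,255)),("green",(55,100,140),(78,255,255))):
    k,l,s,ce=cv2.connectedComponentsWithStats(cv2.inRange(hsv,lo,hi))
    for i in range(1,k):
        if s[i,4]>500:
            cs,_=cv2.findContours((l==i).astype("uint8"),0,2); e=cv2.minEnclosingCircle(cs[0]); print(nm,s[i],e,onz(c,*e[0],.0545))
c=viewer.camera("side"); cv2.imwrite("pics/s5.png",cv2.resize(c["image"][140:260,160:300,::-1],None,fx=5,fy=5,interpolation=cv2.INTER_CUBIC))
E
```

```text
[ 0.47776242 -0.12082772  0.10439165] [ 0.17693347 -0.18240623  1.21504756]
amber [ 231  190   53   41 1208] ((257.1730651855469, 214.5), 26.406169891357422) [ 0.47642559 -0.1207715   0.0545    ]
green [ 459  258   53   77 1591] ((488.5555419921875, 292.8888854980469), 41.484893798828125) [ 0.63204914 -0.19820778  0.0545    ]
```

View pics/w5.png

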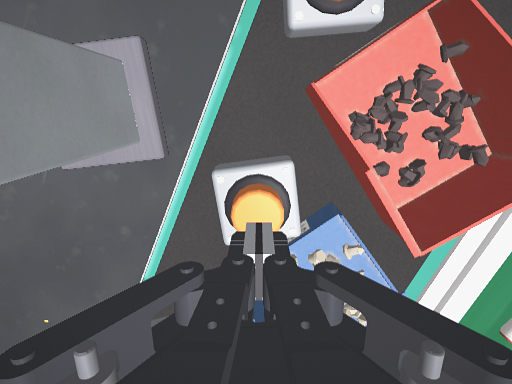

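View pics/s5.png

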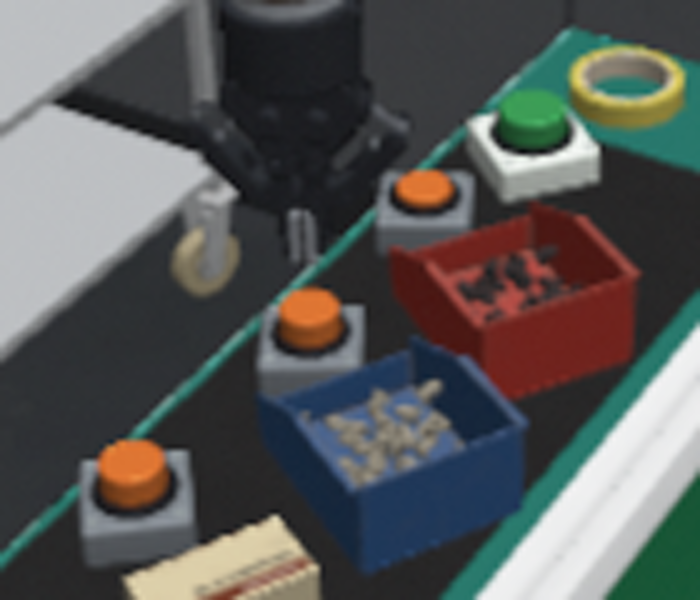

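The side view shows the red-bin button well down and the blue-bin and carton buttons still up. The tip is centred over the blue-bin button, with the cap at about (257,214) in the wrist view. Pressing it now.

>>> jog_arm(deltas=[{"fingers":0,"x":0,"y":0,"z":-14,"twist":0},{"fingers":0,"x":0,"y":0,"z":-26,"twist":0},{"fingers":0,"x":0,"y":0,"z":-31,"twist":0},{"fingers":0,"x":0,"y":0,"z":-34,"twist":0},{"fingers":0,"x":0,"y":0,"z":-36,"twist":0},{"fingers":0,"x":0,"y":0,"z":-38,"twist":0},{"fingers":0,"x":0,"y":0,"z":-40,"twist":0},{"fingers":0,"x":0,"y":0,"z":-42,"twist":0},{"fingers":0,"x":0,"y":0,"z":-44,"twist":0},{"fingers":0,"x":0,"y":0,"z":-44,"twist":0}])

```text
time: 6.25
ee_pos: [0.4781, -0.1209, 0.0604]
tcp_rot: [70.4, 89.9, -26.1]
wrist_force: [-0.4, -0.0, -0.9]
opening: 0.0001
```

>>> jog_arm(deltas=[{"fingers":0,"x":0,"y":0,"z":10,"twist":0},{"fingers":0,"x":0,"y":0,"z":35,"twist":0},{"fingers":0,"x":0,"y":0,"z":70,"twist":0},{"fingers":0,"x":0,"y":0,"z":70,"twist":0}])

```text
time: 6.65
ee_pos: [0.4802, -0.1216, 0.1357]
tcp_rot: [78.1, 89.5, -18.4]
wrist_force: [0.2, 0.3, -0.5]
opening: 0.0001
```

```bash
python3 - <<'E'
from h import *
print(bot.get_obs()["ee_pos"], bot.get_obs()["wrist_force"])
c=viewer.camera("side"); cv2.imwrite("pics/s6.png",cv2.resize(c["image"][140:260,160:300,::-1],None,fx=5,fy=5,interpolation=cv2.INTER_CUBIC))
E
```

```text
[ 0.48015374 -0.12155883  0.1356508 ] [ 0.23572599  0.33996616 -0.48122694]
```

View pics/s6.png

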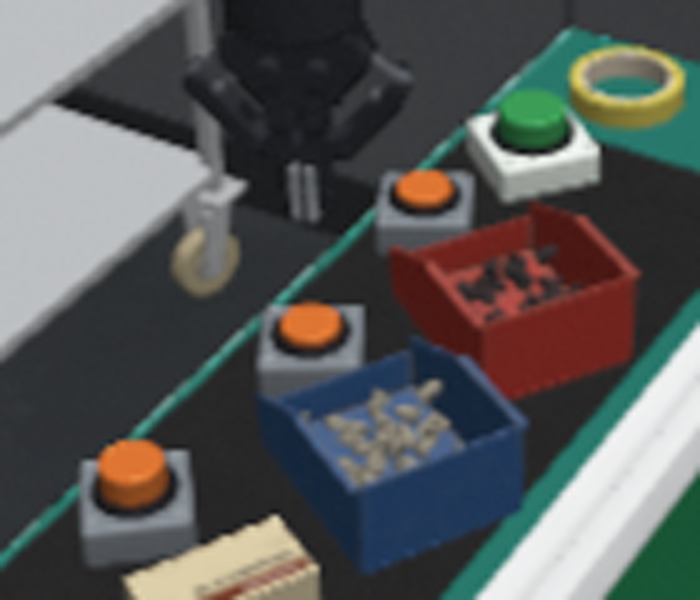

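The blue-bin button is down (310,325), just like the red one. Now over to the green button at about (0.609, 0.0915).

>>> jog_arm(deltas=[{"fingers":0,"x":10,"y":16,"z":0,"twist":2},{"fingers":0,"x":30,"y":50,"z":0,"twist":6},{"fingers":0,"x":50,"y":83,"z":0,"twist":10},{"fingers":0,"x":71,"y":116,"z":0,"twist":14},{"fingers":0,"x":91,"y":149,"z":0,"twist":18},{"fingers":0,"x":111,"y":182,"z":0,"twist":20},{"fingers":0,"x":125,"y":205,"z":-10,"twist":20},{"fingers":0,"x":129,"y":213,"z":-25,"twist":20},{"fingers":0,"x":129,"y":213,"z":-31,"twist":20},{"fingers":0,"x":129,"y":213,"z":-31,"twist":20}])

```text
time: 7.7
ee_pos: [0.6073, 0.0907, 0.1005]
tcp_rot: [62.0, 89.8, -14.5]
wrist_force: [0.0, 0.3, -0.8]
opening: -0.0001
```

```bash
python3 - <<'E'
from h import *
c=wcam(); cv2.imwrite("pics/w7.png",c["image"][:,:,::-1])
print(bot.get_obs()["ee_pos"], bot.get_obs()["wrist_force"])
c=viewer.camera("side"); cv2.imwrite("pics/s7.png",cv2.resize(c["image"][100:240,200:340,::-1],None,fx=4,fy=4,interpolation=cv2.INTER_CUBIC))
E
```

```text
[0.60766755 0.09054072 0.10175874] [-0.28103845  0.40084683  1.19280006]
```

View pics/w7.png

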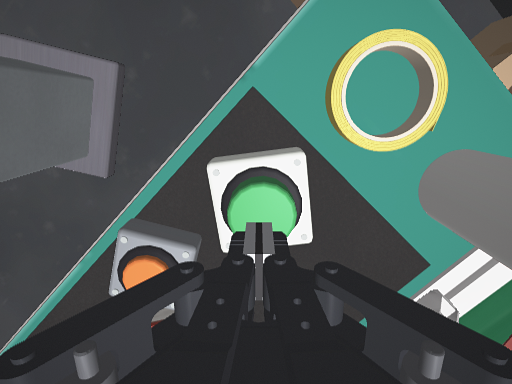

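View pics/s7.png

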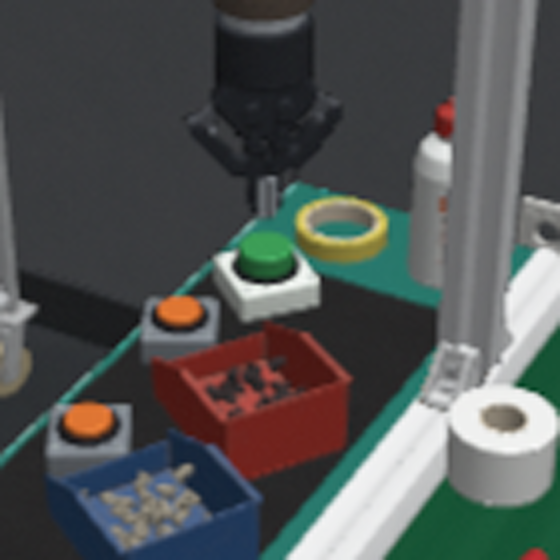

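The tip is centred over the green button, and both amber buttons behind it are still down. The gripper is clear of the tape and the bottle. Pressing now.

>>> jog_arm(deltas=[{"fingers":0,"x":0,"y":0,"z":-12,"twist":0},{"fingers":0,"x":0,"y":0,"z":-24,"twist":0},{"fingers":0,"x":0,"y":0,"z":-29,"twist":0},{"fingers":0,"x":0,"y":0,"z":-32,"twist":0},{"fingers":0,"x":0,"y":0,"z":-34,"twist":0},{"fingers":0,"x":0,"y":0,"z":-36,"twist":0},{"fingers":0,"x":0,"y":0,"z":-38,"twist":0},{"fingers":0,"x":0,"y":0,"z":-40,"twist":0},{"fingers":0,"x":0,"y":0,"z":-42,"twist":0},{"fingers":0,"x":0,"y":0,"z":-42,"twist":0}])

```text
time: 8.8
ee_pos: [0.6082, 0.0905, 0.0602]
tcp_rot: [75.6, 89.7, -1.0]
wrist_force: [-0.4, -0.5, 0.2]
opening: -0.0002
```

>>> jog_arm(deltas=[{"fingers":0,"x":0,"y":0,"z":10,"twist":0},{"fingers":0,"x":0,"y":0,"z":35,"twist":0},{"fingers":0,"x":0,"y":0,"z":70,"twist":0},{"fingers":0,"x":0,"y":0,"z":110,"twist":0},{"fingers":0,"x":0,"y":0,"z":120,"twist":0},{"fingers":0,"x":0,"y":0,"z":120,"twist":0},{"fingers":0,"x":0,"y":0,"z":120,"twist":0}])

```text
time: 9.5
ee_pos: [0.6081, 0.0906, 0.1794]
tcp_rot: [75.7, 89.7, -0.8]
wrist_force: [-0.2, -0.2, -0.3]
opening: -0.0
```

```bash
python3 - <<'E'
from h import *
print(bot.get_obs()["ee_pos"], bot.get_obs()["wrist_force"])
c=viewer.camera("side"); blobs(c); cv2.imwrite("pics/s8.png",cv2.resize(c["image"][140:290,160:300,::-1],None,fx=4,fy=4,interpolation=cv2.INTER_CUBIC))
E
```

```text
[0.60806064 0.09061792 0.17936938] [-0.18129498 -0.21055752 -0.29260609]
amber [221.7 204.4] [216, 201, 12, 8, 73] [ 0.4786 -0.138   0.0545]
amber [185.8 232.4] [180, 228, 13, 10, 92] [ 0.3917 -0.2579  0.0545]
green [265.9 164.5] [260, 161, 13, 8, 68] [0.6082 0.0715 0.0545]
```

View pics/s8.png

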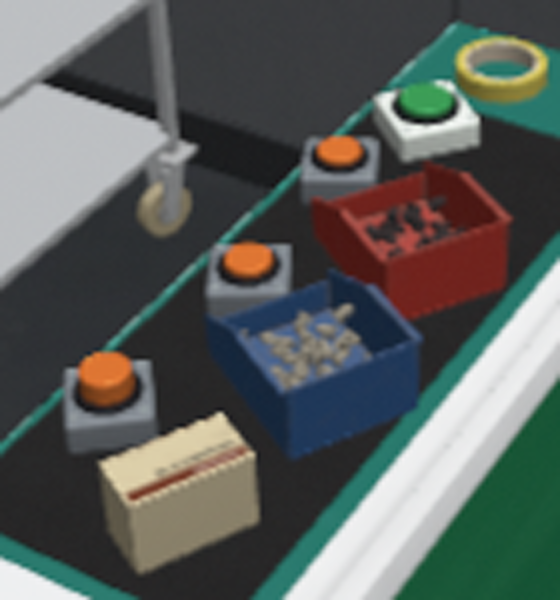

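The side view shows green (427,100), red (339,150) and blue (247,260) all down about 10 mm. The carton button at (105,375) is still up, nothing has moved, and the arm is clear. Handing in.

```bash
python3 -c "
from h import *
print(ticket.job_done())"
```

```text
the job is handed in; nothing more can be done
None
```

With the fingers shut, I pressed the red-bin amber button, then the blue-bin amber button, then the green finish button, and handed the job in at about 9.5 s of the 42 s.

- **Buttons:** By fingertip height each was pressed about 11 mm. In the last side view all three are clearly down (about 10 mm for blue and green by image shift), and the carton's button is still up, its image position unchanged.
- **Contact:** The highest wrist force I read while pressing was about 4 N. I only had readings at the end of each move, so brief peaks between them were not seen.
- **Boxes, bins and carton:** Nothing looks shifted in the last side view. I judged that by eye and did not measure it. The arm ended raised, with the fingertips about 11 cm above the buttons, touching nothing.
- **Disagreements:** The camera views differed by up to 7 mm on button centres (the first side-view figure for green was about 10 mm off). I used values between them, which left the tip well inside each button.
- **Refused moves:** Two move calls were refused for missing row fields. They caused no motion.

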